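# Spin the ticket-holder thumbscrew home

### The arm

A 7-joint arm with a two-finger parallel gripper is mounted at the origin on the work surface. World frame = base frame: x ahead of the robot, y to its left, z up, the work surface at z = 0. Lengths are in m, angles in rad, forces in N, time in s.
With the tool pointing down it reaches from about 0.4 to 0.85 m from the base axis. Payload 10.4 kg.
Tool frame: the origin (TCP) lies between the finger pads; the fingertips stand 14 mm ahead of it and the grasp point (between the pads) lies 5 mm behind it (tip_extent is the distance from the TCP to the fingertips, in m); x points along the fingers, z is the direction in which the jaws open and shut, and the axes are right-handed (so a half turn about x gives the same grasp; the last joint's range is limited). The gripper opens to 85 mm and grips with 20 to 120 N. Pads are 22 mm wide; open, the fingers measure 114 mm over their backs; the gripper's body (76 mm by 85 mm) begins 54 mm behind the grasp point. The pads swing forward as they close: fully open they stand 13 mm farther back than shut.
Start: joints at [1.237, 0.332, -0.065, 1.46, 0.022, 1.35, -0.088], TCP at [0.191, -0.595, 0.245] pointing down, gripper open.
Joint ranges: [-2.6, 2.6], [-0.5, 2.12], [-1.47, 1.34], [0.16, 2.42], [-1.27, 4.41], [0.06, 2.06], [-2.6, 2.6]. Speed limits (rad/s): [2.22, 2.22, 2.79, 2.79, 3.14, 3.14, 3.14].

### API

Orientations are given as a unit quaternion [x, y, z, w].
In Python, from plant import state, snapshot, camera_info, job_done, tip_extent gives the robot as it stands. The module is installed in compiled form; this text tells all that it offers.
- The arm moves only by the tool carry_out, never from a script. Its argument "steps" is a list of rows, each a list of 4 numbers: the shift along the tool's x, y, z scaled (see below), then the turn about the tool's x scaled (see below). In form: [[x, y, z, roll], ...]. A call has 1 to 8 rows; each row is the pose to reach, as a shift and turn from the pose commanded when the call began, along the tool's axes at that moment, turning the shorter way round; what a row does not reach only later rows make up. The controller multiplies each number of a shift by 10 cm and each number of a turn by pi rad. A row lasts 1/12 s, in which the tool goes at most 41.7 mm and 7.16 degrees, less where a joint would pass 70% of its speed; a pose out of reach is approached as far as the arm can. A call with a number of a shift or a turn outside -1 to 1 is refused whole. A call with a gripper value outside its range is refused whole. "jaw" is the finger opening in mm, from 0 to 85.4, set as the call begins (left out, the last holds). The fingers move at their own pace and stop on an object; "grip_force" is the grip in N (left out, the last holds). Time passes only in rows, so rows that repeat a pose let the fingers close. It gives the time, the measured TCP pose, the force and the opening at its end, in the units of the state.
- state(): the state, without advancing time (a new reading comes with each control period).
- snapshot(name): name is "scene" or "side" or "wrist"; returns (picture, depth): 384x512x3 uint8, blue, green, red; 384x512 float32, m along the optical axis (not along the pixel's ray), 0 where there is no reading.
- camera_info(name): a dict with "mtx" (3x3 intrinsics, pixels), "rvec" (rotation vector, rad) and "tvec" (3), from world to camera coordinates, as OpenCV has them; the wrist camera has in their place "hand_eye" (4x4, takes a point from camera to tool coordinates, whose origin is the TCP and whose axes are the tool frame's). Camera axes: x right, y down, z forward; pixel columns grow to the right and rows downward; lengths in m; the calibration is good to about 2 mm. A picture is of the moment at which its call begins: read the wrist's pose just before it. camera_info takes no time and is no camera call.
- job_done(): hands the job in, once; it reports no verdict.
The state is a dict: "time": time; "q": joint angles; "dq": joint speeds; "tau": joint torques, N m; "tcp_pos": TCP position; "tcp_rot": TCP orientation; "ft_force": force on the tool from outside, world axes, zero at the start; "ft_torque": the same for the moment, N m; "finger_gap": finger opening in m.
Only numpy, scipy, OpenCV 4.12 (cv2) and the standard library are available. Lean on these libraries where they do the work, as an engineer would, in place of code of your own. Each camera call takes 0.05 s, during which the arm holds its last target. There are 200 camera calls.

### The job

Fasten the price-ticket holder on the produce shelf: with a fingertip, push its wing screw round clockwise (seen from above), stroke after stroke, until it is fully home against its stop with the yellow wing pointing at the yellow mark on the clamp. The green steel ticket arm crosses above one side of the wings, so lift the finger out and set it behind a wing again as needed. Only push: do not pinch a wing between the fingers, leave the onion, the tomato and the asparagus where they are, and finish clear of everything.

Things in the scene. Friction and masses are not known exactly. Their poses are not given: they have to be found in the camera images.
- bracket: The fixed clamp of the ticket holder: a 90 x 90 mm grey block, top 28 mm above the shelf, on an aluminium rail 200 mm long (along its y). Origin on the shelf surface exactly under the vertical screw axis; its own +x axis runs from the screw axis under the green ticket arm. Apart from wings, arm and ticket nothing of the clamp is higher than 36 mm.
- ticket_arm (a point): Middle of the flat green steel ticket arm, 44 mm from the screw axis along the clamp's +x. The bar is 14 mm wide, runs from 14 to 74 mm out, underside 70 and top 76 mm above the shelf: the wings pass freely under it, a finger cannot pass it. A post under its outer end carries it (66 to 74 mm out); beyond stands a tilted white ticket 90 mm wide, top 68 mm high, 80 to 105 mm out.
- screw_axis (a point): Point on the vertical axis of the wing screw, 52 mm above the shelf, half-way up the wings. Its axes are the clamp's.
- screw (a joint): Turn of the wing screw, rad; grows clockwise seen from above. 5.6 is fully home at a rigid stop, the yellow wing pointing along the clamp's -x at the mark; 0 is the stop at the other end. Starts at 0.2 to 1.8. Stays where it is left; friction about 0.1 N m (4 N at mid-wing); does not rise or sink.
- yellow_tip (a point): Outer end of the yellow wing, 44 mm from the screw axis, 52 mm above the shelf. The black wing is its twin on the opposite side. Each wing is 10 mm thick and stands from 40 to 66 mm above the shelf; the round black hub between them is 12.5 mm in radius and 66 mm high.
- home_mark (a point): The yellow painted mark on top of the clamp block, 35 mm from the screw axis on the side away from the ticket arm, 29 mm above the shelf.
- yellow_face (a point): Middle of the trailing face of the yellow wing, the flat face (32 x 22 mm) to push for turning clockwise; 26 mm out from the screw axis, 52 mm above the shelf. Its own +y axis is horizontal and points straight out of this face. The wing's other face, 10 mm away, turns the screw the wrong way.
- black_face (a point): Middle of the trailing face of the black wing, the flat face (32 x 22 mm) to push for turning clockwise; 26 mm out from the screw axis, 52 mm above the shelf. Its own -y axis is horizontal and points straight out of this face. The wing's other face, 10 mm away, turns the screw the wrong way.
- onion: Loose red onion, 72 mm across, 68 mm high, about 150 g; origin under its centre. Leave alone.
- tomato: Loose tomato, 70 mm across, 52 mm high, about 130 g; origin under its centre. Leave alone.
- asparagus: Loose paper-wrapped asparagus bunch lying along its own y axis, 58 mm wide, 45 mm high, from 110 mm (wrapped end) to 120 mm (tips) either side of its origin on the shelf, 300 g. Leave alone.
There are look-alikes about, which are no part of the job. Several things have the shape of the bracket; the one meant has the colours described above.

How it is judged:
By the outcome, as a careful person would: the job done as asked, in the order asked, and still so for the second after the job is handed in, with the robot touching nothing.
It also fails if it takes over 54 s, if anything falls off the work surface, if the arm or the gripper's body presses on something with over 40 N, if the wrist force passes 120 N, or if a joint passes its speed limit or range.

## Working session

There is one attempt and no reset: what is moved stays moved. The work goes in short steps, Python scripts to look and compute and a tool call to move; the robot and the scene stay as the last step left them, time stands still between calls to the robot, and variables do not carry over. Pictures are saved under pics/ and viewed, about 8 in all and at most 12, crops included, and the job is handed in when it is done.

Besides the shell and the picture viewer there is one more tool, called after "Call:" as name([rows], argument=value, ...), one row to a line, values as JSON. carry_out: Moves the arm, as the interface text tells. Its arguments: {"type":"object","properties":{"steps":{"type":"array"},"jaw":{"type":"number"},"grip_force":{"type":"number"}},"required":["steps"]}

```bash
mkdir -p pics; ls; python3 - <<'E'
from plant import *
import numpy as np,cv2
s=state();print({k:np.round(v,3) for k,v in s.items()},tip_extent)
for n in("scene","side"):
    p,d=snapshot(n);cv2.imwrite(f"pics/{n}0.png",p);np.savez(f"pics/{n}0.npz",p=p,d=d)
    c=camera_info(n);print(n,c)
print(camera_info("wrist"))
E
```

```text
pics
{'time': np.float64(0.0), 'q': array([ 1.237,  0.333, -0.065,  1.461,  0.022,  1.35 , -0.088]), 'dq': array([-0.001,  0.   ,  0.   ,  0.001, -0.   ,  0.001,  0.   ]), 'tau': array([-0.0000e+00, -6.2544e+01,  4.9000e-02, -3.9161e+01,  1.6000e-02,
        1.0000e-02,  0.0000e+00]), 'tcp_pos': array([ 0.191, -0.595,  0.244]), 'tcp_rot': array([ 0.417,  0.572, -0.416,  0.571]), 'ft_force': array([ 0.366,  0.751, -0.896]), 'ft_torque': array([-0.006,  0.001, -0.011]), 'finger_gap': np.float64(0.085)} 0.014
scene {'mtx': array([[459.78211384,   0.        , 257.04019056],
       [  0.        , 459.78211384, 196.5028953 ],
       [  0.        ,   0.        ,   1.        ]]), 'rvec': array([ 1.46806256,  1.82163011, -1.02201942]), 'tvec': array([ 0.03324701, -0.20798018,  1.59304051])}
side {'mtx': array([[492.17469757,   0.        , 253.39299052],
       [  0.        , 492.17469757, 192.39693206],
       [  0.        ,   0.        ,   1.        ]]), 'rvec': array([ 0.28329109, -2.67715159,  1.3838077 ]), 'tvec': array([0.49321964, 0.07903032, 1.53523608])}
{'mtx': array([[327.37313841,   0.        , 248.5917355 ],
       [  0.        , 327.37313841, 192.15673067],
       [  0.        ,   0.        ,   1.        ]]), 'hand_eye': array([[-2.48024641e-04, -2.87832034e-01,  9.57680875e-01,
        -1.28651262e-01],
       [-3.47734447e-04, -9.57680822e-01, -2.87832108e-01,
         7.43407482e-02],
       [ 9.99999909e-01, -4.04408085e-04,  1.37439329e-04,
        -9.74256754e-04],
       [ 0.00000000e+00,  0.00000000e+00,  0.00000000e+00,
         1.00000000e+00]])}
```

View pics/scene0.png

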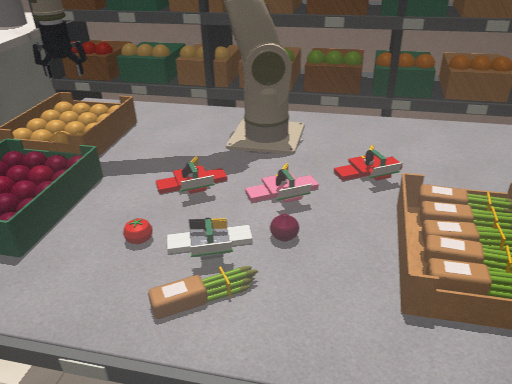

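View pics/side0.png

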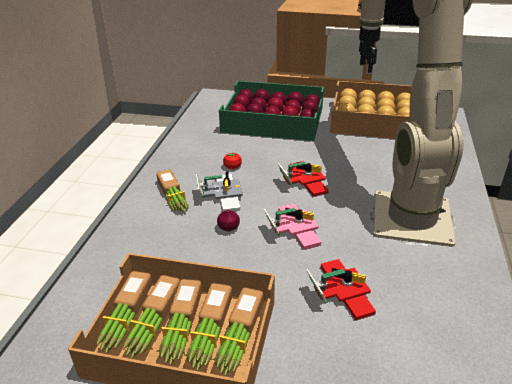

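The grey bracket with the aluminium rail is at about (209,238) in scene and (220,187) in side; the red and pink ones are decoys. Next I'll measure it from the depth clouds.

```bash
cat > h.py <<'E'
import numpy as np,cv2
from plant import *
from scipy.spatial.transform import Rotation as R
def cloud(n,p,d,s=None):
    c=camera_info(n);K=c["mtx"];v,u=np.mgrid[:384,:512]
    X=np.stack([(u-K[0,2])/K[0,0]*d,(v-K[1,2])/K[1,1]*d,d],-1).reshape(-1,3)
    if n=="wrist":
        X=X@c["hand_eye"][:3,:3].T+c["hand_eye"][:3,3]
        X=R.from_quat(s["tcp_rot"]).apply(X)+s["tcp_pos"]
    else:
        X=(X-c["tvec"])@R.from_rotvec(c["rvec"]).as_matrix()
    return X.reshape(384,512,3)
def hsv(p): return cv2.cvtColor(p,cv2.COLOR_BGR2HSV)
E
python3 - <<'E'
from h import *
for n in("scene","side"):
    z=np.load(f"pics/{n}0.npz");p,d=z["p"],z["d"];X=cloud(n,p,d);H=hsv(p)
    ok=d>0
    u0,v0=(209,238) if n=="scene" else (220,187)
    print(n,"ctr",X[v0,u0])
    m0=np.zeros_like(ok);r=45;m0[v0-r:v0+r,u0-r:u0+r]=1;m0&=ok
    for nm,lo,hi,zl in(("green",(50,80,30),(95,255,255),.05),("yellow",(18,120,110),(32,255,255),.038),("black",(0,0,0),(180,255,45),.055)):
        m=(cv2.inRange(H,lo,hi)>0)&m0&(X[...,2]>zl)&(X[...,2]<.085)
        P=X[m];print(nm,len(P))
        if len(P)>3: print(np.round(np.median(P,0),4),np.round(P.min(0),3),np.round(P.max(0),3),np.round(cv2.fitLine(P[:,:2].astype(np.float32),cv2.DIST_HUBER,0,.01,.01).ravel(),3))
    big=cv2.resize(p[v0-60:v0+60,u0-75:u0+75],None,fx=4,fy=4,interpolation=cv2.INTER_CUBIC)
    cv2.imwrite(f"pics/{n}crop.png",big)
a=cv2.imread("pics/scenecrop.png");b=cv2.imread("pics/sidecrop.png");cv2.imwrite("pics/crop.png",cv2.resize(np.vstack([a,b]),None,fx=.62,fy=.62))
E
```

```text
scene ctr [0.66785622 0.01448071 0.06646161]
green 72
[0.6398 0.0054 0.0762] [ 0.612 -0.008  0.073] [0.668 0.018 0.079] [0.928 0.373 0.641 0.005]
yellow 173
[0.5978 0.0202 0.0528] [ 0.587 -0.004  0.038] [0.767 0.087 0.068] [0.936 0.352 0.635 0.029]
black 0
side ctr [ 0.61979835 -0.00488279  0.02983842]
green 54
[0.6391 0.0087 0.0748] [ 0.615 -0.189  0.052] [0.666 0.026 0.079] [ 0.141  0.99   0.641 -0.009]
yellow 59
[0.5951 0.0295 0.0497] [ 0.584 -0.187  0.038] [0.748 0.125 0.068] [0.935 0.356 0.648 0.041]
black 24
[ 0.6015 -0.0167  0.0644] [ 0.587 -0.053  0.056] [0.663 0.023 0.068] [ 0.232 -0.973  0.6   -0.02 ]
```

View pics/crop.png

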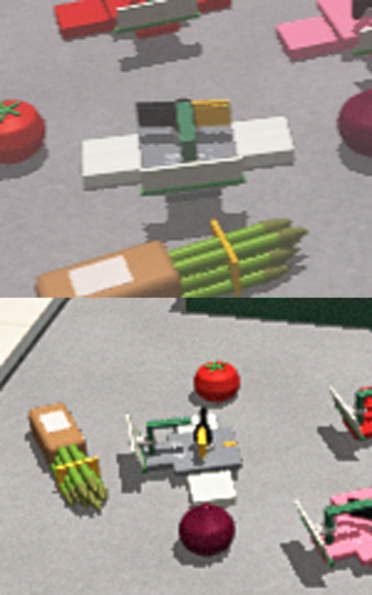

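Scene crop: the yellow wing is to the right of the arm and the black one to the left. The tomato and onion sit off the two rail ends. Now I'll compute the tool axes and the shift to a viewing pose above the clamp.

```bash
python3 - <<'E'
from h import *
s=state();M=R.from_quat(s["tcp_rot"]).as_matrix();print(np.round(M,3))
print("shift to view, units:",np.round(M.T@(np.array([.6,0,.19])-s["tcp_pos"])*10,3))
for n in("scene","side"):
    z=np.load(f"pics/{n}0.npz");p,d=z["p"],z["d"];X=cloud(n,p,d);H=hsv(p)
    near=np.hypot(X[...,0]-.61,X[...,1])<.13
    rail=near&(H[...,1]<40)&(H[...,2]>150)&(X[...,2]>.008)&(X[...,2]<.036)
    P=X[rail];(c,sz,a)=cv2.minAreaRect(P[:,:2].astype(np.float32));print(n,"rail",len(P),np.round(c,3),np.round(sz,3),a)
    for nm,q in(("tomato",(138,231) if n=="scene" else (232,161)),("onion",(285,228) if n=="scene" else (228,221))): print(nm,np.round(X[q[1],q[0]],3))
E
```

```text
[[-0.     0.952  0.306]
 [ 0.001  0.306 -0.952]
 [-1.    -0.    -0.001]]
shift to view, units: [ 0.551  5.713 -4.411]
scene rail 932 [0.625 0.001] [0.117 0.198] 22.98162078857422
tomato [ 0.644 -0.17   0.042]
onion [0.573 0.167 0.047]
side rail 544 [ 0.613 -0.002] [0.122 0.209] 24.384328842163086
tomato [ 0.615 -0.149  0.045]
onion [0.541 0.185 0.046]
```

Call:
carry_out([
  [0,0.95,-0.73,0],
  [0,0.95,-0.73,0],
  [0,0.95,-0.73,0],
  [0,0.95,-0.73,0],
], jaw=0, grip_force=30)

```text
time: 0.43
tcp_pos: [0.2652, -0.4905, 0.2454]
tcp_rot: [0.415, 0.573, -0.413, 0.573]
ft_force: [1.6, -0.5, -0.5]
finger_gap: 0.0387
```

Call:
carry_out([
  [0,0.95,-0.73,0],
  [0,0.95,-0.73,0],
  [0,0.95,-0.73,0],
  [0,0.95,-0.73,0],
])

```text
time: 0.77
tcp_pos: [0.3325, -0.3915, 0.2455]
tcp_rot: [0.415, 0.573, -0.413, 0.573]
ft_force: [1.1, -0.2, 1.0]
finger_gap: -0.0001
```

Call:
carry_out([
  [0,0.95,-0.73,0],
  [0,0.95,-0.73,0],
  [0,0.95,-0.73,0],
  [0,0.95,-0.73,0],
])

```text
time: 1.1
tcp_pos: [0.3999, -0.2926, 0.2455]
tcp_rot: [0.415, 0.573, -0.413, 0.573]
ft_force: [0.3, 0.6, 0.2]
finger_gap: -0.0004
```

Call:
carry_out([
  [0,0.95,-0.73,0],
  [0,0.95,-0.73,0],
  [0,0.95,-0.73,0],
  [0,0.95,-0.73,0],
])

```text
time: 1.43
tcp_pos: [0.4672, -0.1936, 0.2454]
tcp_rot: [0.415, 0.573, -0.413, 0.573]
ft_force: [0.2, 1.2, 0.6]
finger_gap: 0.0
```

Call:
carry_out([
  [0,0.95,-0.73,0],
  [0,0.95,-0.73,0],
  [0,0.95,-0.73,0],
  [0,0.95,-0.73,0],
])

```text
time: 1.77
tcp_pos: [0.5345, -0.0946, 0.2452]
tcp_rot: [0.415, 0.574, -0.413, 0.573]
ft_force: [-0.7, 1.0, 0.5]
finger_gap: 0.0001
```

Call:
carry_out([
  [0.4,0.95,-0.73,0],
  [0.4,0.95,-0.73,0],
  [0.4,0.95,-0.73,0],
  [0.4,0.95,-0.73,0],
  [0.4,0.95,-0.73,0],
])

```text
time: 2.18
tcp_pos: [0.5998, -0.0011, 0.2036]
tcp_rot: [0.415, 0.573, -0.415, 0.571]
ft_force: [-0.1, -0.6, 1.3]
finger_gap: 0.0
```

```bash
python3 - <<'E'
from h import *
s=state();p,d=snapshot("wrist");cv2.imwrite("pics/w1.png",p);np.savez("pics/w1.npz",p=p,d=d,tp=s["tcp_pos"],tr=s["tcp_rot"])
print(np.round(s["tcp_pos"],4),np.round(s["q"],3))
for n in("side","scene"):
    q,e=snapshot(n);np.savez(f"pics/{n}1.npz",p=q,d=e);Y=cloud(n,q,e)
    m=(np.hypot(Y[...,0]-s["tcp_pos"][0],Y[...,1]-s["tcp_pos"][1])<.03)&(Y[...,2]>.1)&(e>0);P=Y[m]
    lo=P[P[:,2]<.21];print(n,"lowest tip z",np.sort(P[:,2])[:8].round(4),"xy range",lo.min(0).round(3),lo.max(0).round(3))
E
```

```text
[ 0.5998 -0.0011  0.2036] [ 0.389  0.362 -0.579  1.56   0.201  1.282 -1.474]
side lowest tip z [0.1921 0.1924 0.1925 0.1951 0.1952 0.196  0.1967 0.1969] xy range [ 0.587 -0.003  0.192] [0.608 0.013 0.21 ]
scene lowest tip z [0.1916 0.1928 0.1944 0.1946 0.1948 0.1951 0.1953 0.1967] xy range [ 0.601 -0.016  0.192] [0.612 0.01  0.21 ]
```

View pics/w1.png

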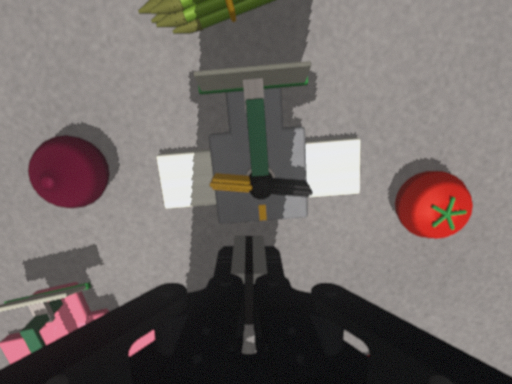

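The wrist view shows the hub at (261,187) and the yellow wing to the left, tip near (212,182). The black wing is to the right, tip near (310,189). The arm runs up to (254,85) and the mark is at (263,213). Now metric fits.

```bash
cat >> h.py <<'E'
def ray(u,v,zc,s):
    "wrist pixel(s) onto plane z=zc"
    c=camera_info("wrist");K=c["mtx"];u,v=np.atleast_1d(u).astype(float),np.atleast_1d(v).astype(float)
    D=np.stack([(u-K[0,2])/K[0,0],(v-K[1,2])/K[1,1],np.ones_like(u)],-1)
    T=R.from_quat(s["tcp_rot"]);D=T.apply(D@c["hand_eye"][:3,:3].T);O=T.apply(c["hand_eye"][:3,3])+s["tcp_pos"]
    return O+D*((zc-O[2])/D[:,2])[:,None]
def masks(p,roi=None):
    H=hsv(p);o={}
    o["green"]=cv2.inRange(H,(50,70,25),(95,255,255));o["yellow"]=cv2.inRange(H,(15,130,90),(32,255,255))
    o["black"]=cv2.inRange(H,(0,0,0),(180,255,48))
    return o
E
python3 - <<'E'
from h import *
z=np.load("pics/w1.npz");p,d=z["p"],z["d"];s=dict(tcp_pos=z["tp"],tcp_rot=z["tr"]);X=cloud("wrist",p,d,s)
roi=np.zeros((384,512),bool);roi[75:230,195:325]=1
m=masks(p)
def line(P):
    P=P[:,:2].astype(np.float32);l=cv2.fitLine(P,cv2.DIST_HUBER,0,.01,.01).ravel();return l,np.degrees(np.arctan2(l[1],l[0]))
for nm,zl,zh in(("green",.068,.085),("yellow",.06,.072),("black",.06,.072),("yellow",.02,.035)):
    k=(m[nm]>0)&roi&(d>0)&(X[...,2]>zl)&(X[...,2]<zh);P=X[k]
    v,u=np.nonzero(k);print(nm,len(P),"px",u.min(),u.max(),v.min(),v.max())
    Q=ray(u,v,{"green":.076}.get(nm,.066 if zl>.05 else .029),s)
    l,a=line(Q);t=(Q[:,:2]-l[2:])@l[:2]
    print("  med z",np.median(P[:,2]).round(4),"depth-mean",P.mean(0).round(4),"ray-mean",Q.mean(0).round(4),"ang",a.round(2),"ends",(l[2:]+l[:2]*t.min()).round(4),(l[2:]+l[:2]*t.max()).round(4))
h=ray([261],[187],.066,s);print("hub by eye",h)
H=hsv(p)
k=(H[...,1]<45)&(H[...,2]>170)&(X[...,2]>.005)&(X[...,2]<.036);k[:130]=0;k[225:]=0;k[:,:140]=0;k[:,380:]=0
v,u=np.nonzero(k);P=X[k];print("rail z",np.median(P[:,2]))
r=cv2.minAreaRect(ray(u,v,np.median(P[:,2]),s)[:,:2].astype(np.float32));print(r)
for nm,q in(("onion",(69,172)),("tomato",(434,204))):print(nm,X[q[1],q[0]].round(3))
E
```

```text
green 1251 px 247 268 99 176
  med z 0.0761 depth-mean [0.6409 0.0066 0.0761] ray-mean [0.6409 0.0066 0.076 ] ang 22.76 ends [ 0.6128 -0.0052] [0.6675 0.0178]
yellow 440 px 210 251 178 191
  med z 0.0639 depth-mean [0.5946 0.0146 0.0642] ray-mean [0.5951 0.0146 0.066 ] ang -76.7 ends [0.5911 0.0316] [ 0.5991 -0.0022]
black 670 px 251 308 176 198
  med z 0.0648 depth-mean [ 0.6029 -0.0177  0.0644] ray-mean [ 0.6033 -0.0174  0.066 ] ang -75.5 ends [ 0.5992 -0.0017] [ 0.6114 -0.0489]
yellow 103 px 259 266 205 219
  med z 0.0292 depth-mean [ 0.5678 -0.0241  0.0292] ray-mean [ 0.5677 -0.0241  0.029 ] ang 23.14 ends [ 0.5608 -0.0271] [ 0.5747 -0.0212]
hub by eye [[ 0.60131052 -0.01026659  0.066     ]]
rail z 0.016104222780624247
((0.5997531414031982, -0.010534226894378662), (0.05527430400252342, 0.1987534761428833), 22.812509536743164)
onion [0.56  0.151 0.056]
tomato [ 0.631 -0.168  0.049]
```

Call:
carry_out([
  [0.3,0.165,0.38,0.02],
  [0.6,0.165,0.38,0.02],
  [0.6,0.165,0.38,0.02],
])

```text
time: 2.58
tcp_pos: [0.6249, -0.0401, 0.1394]
tcp_rot: [0.434, 0.558, -0.438, 0.555]
ft_force: [-3.2, -0.6, -1.9]
finger_gap: 0.0004
```

Call:
carry_out([
  [0.2,0,0,0],
  [0.4,0,0,0],
  [0.6,0,0,0],
  [0.75,0,0,0],
  [0.83,0,0,0],
  [0.83,0,0,0],
])

```text
time: 3.08
tcp_pos: [0.6263, -0.0356, 0.0619]
tcp_rot: [0.434, 0.558, -0.435, 0.557]
ft_force: [0.1, 0.0, -0.1]
finger_gap: 0.0
```

```bash
cat > look.py <<'E'
import sys
from h import *
C=np.array([.6,-.0105])
s=state();p,d=snapshot("wrist");n=sys.argv[1];cv2.imwrite(f"pics/{n}.png",p)
M=R.from_quat(s["tcp_rot"]).as_matrix();r=(s["tcp_pos"][:2]-C)
print("t",s["time"],"tcp",s["tcp_pos"].round(4),"tool z yaw",np.degrees(np.arctan2(M[1,2],M[0,2])).round(1),"r",np.hypot(*r).round(4),"ang",np.degrees(np.arctan2(r[1],r[0])).round(1),"F",s["ft_force"].round(1),"q",s["q"].round(2))
print("M",M.round(3).tolist())
# wings: coloured points at wing height about the axis, from all cameras
for cam in("wrist","scene","side"):
    if cam!="wrist": p,d=snapshot(cam)
    X=cloud(cam,p,d,s);H=hsv(p);D=X[...,:2]-C;rr=np.hypot(D[...,0],D[...,1])
    k=(cv2.inRange(H,(15,130,60),(32,255,255))>0)&(d>0)&(rr>.012)&(rr<.05)&(X[...,2]>.042)&(X[...,2]<.07)
    if k.sum()>5:
        m=np.median(D[k],0);print(cam,"yellow n",k.sum(),"world ang",np.degrees(np.arctan2(m[1],m[0])).round(1),"clamp-rel",np.degrees(np.arctan2(m[1],m[0])).round(1)-22.8)
E
python3 look.py w2
```

```text
t 3.0833 tcp [ 0.6263 -0.0356  0.0619] tool z yaw -75.8 r 0.0364 ang -43.6 F [ 0.1  0.  -0.1] q [ 0.37  0.55 -0.51  1.62  0.3   1.05 -1.55]
M [[-0.002, 0.97, 0.245], [-0.0, 0.245, -0.97], [-1.0, -0.002, -0.0]]
wrist yellow n 1536 world ang 96.0 clamp-rel 73.2
scene yellow n 115 world ang 99.2 clamp-rel 76.4
side yellow n 36 world ang 105.6 clamp-rel 82.8
```

View pics/w2.png

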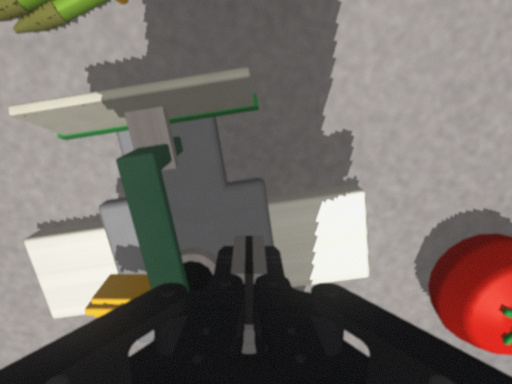

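The finger is at the right place: arm to its left in the picture, about 3 mm behind the black wing, no contact. Now the first stroke.

Call:
carry_out([
  [0,-0.02,0,0],
  [0,-0.034,-0.007,0],
  [0,-0.034,-0.007,0],
])

```text
time: 3.48
tcp_pos: [0.6238, -0.0351, 0.0631]
tcp_rot: [0.434, 0.558, -0.434, 0.558]
ft_force: [0.4, 0.5, 0.0]
finger_gap: 0.0002
```

Call:
carry_out([
  [0,-0.036,0.017,0.0375],
  [0,-0.074,0.029,0.075],
  [0,-0.114,0.037,0.1125],
  [0,-0.154,0.04,0.15],
  [0,-0.194,0.038,0.1875],
  [0,-0.233,0.032,0.225],
  [0,-0.272,0.021,0.2625],
  [0,-0.309,0.006,0.3],
])

```text
time: 4.15
tcp_pos: [0.5945, -0.0445, 0.0629]
tcp_rot: [0.642, 0.297, -0.641, 0.299]
ft_force: [2.8, -3.8, -1.1]
finger_gap: -0.0001
```

```bash
python3 look.py w3
```

```text
t 4.15 tcp [ 0.5945 -0.0445  0.0629] tool z yaw -130.2 r 0.0344 ang -99.2 F [ 2.8 -3.8 -1.1] q [ 0.27  0.46 -0.34  1.72  0.18  1.   -2.4 ]
M [[0.002, 0.764, -0.645], [-0.001, -0.645, -0.764], [-1.0, 0.002, -0.0]]
wrist yellow n 626 world ang 40.8 clamp-rel 17.999999999999996
scene yellow n 63 world ang 46.0 clamp-rel 23.2
side yellow n 57 world ang 60.1 clamp-rel 37.3
```

Contact is clean (about 5 N) and the wing is following. Joint 7 runs towards −2.6 in this direction, so I'll lift out, turn the tool half round (same shape, opposite joint travel) and continue.

Call:
carry_out([
  [0,0.04,0,0],
  [-0.2,0.04,0,0],
  [-0.5,0.04,0,0],
  [-0.5,0.04,0,0],
  [-0.5,0.04,0,0],
])

```text
time: 4.72
tcp_pos: [0.5984, -0.0454, 0.114]
tcp_rot: [0.641, 0.301, -0.639, 0.301]
ft_force: [-0.8, 0.7, -0.1]
finger_gap: 0.0
```

Call:
carry_out([
  [0,0,0,-0.25],
  [0,0,0,-0.25],
  [0,0,0,-0.25],
  [0,0,0,-0.25],
  [0,0,0,-0.25],
  [0,0,0,-0.25],
  [0,0,0,-0.25],
])

```text
time: 5.3
tcp_pos: [0.5966, -0.0456, 0.1111]
tcp_rot: [0.474, 0.525, -0.474, 0.524]
ft_force: [0.2, -0.2, -0.6]
finger_gap: 0.0
```

Call:
carry_out([
  [0,0,0,-0.25],
  [0,0,0,-0.25],
  [0,0,0,-0.25],
  [0,0,0,-0.25],
  [0,0,0,-0.25],
  [0,0,0,-0.25],
  [0,0,0,-0.25],
])

```text
time: 5.88
tcp_pos: [0.5966, -0.0456, 0.1112]
tcp_rot: [0.237, 0.667, -0.237, 0.665]
ft_force: [-0.5, -0.2, -0.4]
finger_gap: 0.0
```

Call:
carry_out([
  [0,0,0,-0.25],
  [0,0,0,-0.25],
  [0,0,0,-0.25],
  [0,0,0,-0.25],
  [0,0,0,-0.25],
  [0,0,0,-0.25],
  [0,0,0,-0.25],
])

```text
time: 6.47
tcp_pos: [0.5966, -0.0456, 0.1112]
tcp_rot: [-0.035, 0.707, 0.036, 0.706]
ft_force: [-0.3, 0.3, -0.3]
finger_gap: 0.0
```

Call:
carry_out([
  [0,0,0,-0.25],
  [0,0,0,-0.25],
  [0,0,0,-0.25],
  [0,0,0,-0.25],
  [0,0,0,-0.25],
  [0,0,0,-0.25],
  [0,0,0,-0.25],
  [0,0,0,-0.25],
])

```text
time: 7.13
tcp_pos: [0.5966, -0.0456, 0.1113]
tcp_rot: [-0.301, 0.64, 0.302, 0.64]
ft_force: [-0.5, -0.2, -0.6]
finger_gap: 0.0002
```

```bash
python3 look.py w4
```

```text
t 7.1333 tcp [ 0.5966 -0.0456  0.1113] tool z yaw 50.4 r 0.0353 ang -95.5 F [-0.5 -0.2 -0.6] q [ 0.7   0.55 -0.91  1.65  0.46  1.17  0.56]
M [[-0.001, -0.771, 0.637], [0.001, 0.637, 0.771], [-1.0, 0.002, 0.0]]
wrist yellow n 1310 world ang 55.5 clamp-rel 32.7
scene yellow n 65 world ang 45.7 clamp-rel 22.900000000000002
side yellow n 58 world ang 60.5 clamp-rel 37.7
```

View pics/w4.png

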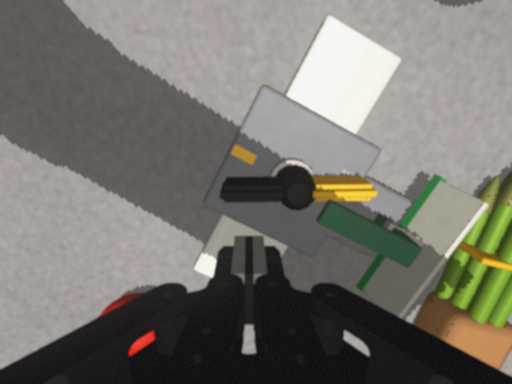

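The picture shows both wings level along the jaw direction, yellow on the right beside the green arm. The finger sits behind the black wing, clear of everything. Lower, close in and push two more arcs.

Call:
carry_out([
  [0.2,0,0,0],
  [0.4,0,0,0],
  [0.5,0,0,0],
  [0.5,0.02,0,0],
  [0.5,0.038,-0.007,0],
  [0.5,0.038,-0.007,0],
])

```text
time: 7.78
tcp_pos: [0.594, -0.0435, 0.0633]
tcp_rot: [-0.3, 0.64, 0.3, 0.641]
ft_force: [0.1, 1.3, 0.1]
finger_gap: -0.0002
```

Call:
carry_out([
  [0,0.036,-0.017,0.0375],
  [0,0.074,-0.029,0.075],
  [0,0.114,-0.037,0.1125],
  [0,0.154,-0.04,0.15],
  [0,0.194,-0.038,0.1875],
  [0,0.233,-0.032,0.225],
  [0,0.272,-0.021,0.2625],
  [0,0.309,-0.006,0.3],
])

```text
time: 8.45
tcp_pos: [0.5702, -0.0256, 0.0636]
tcp_rot: [0.025, 0.706, -0.026, 0.707]
ft_force: [1.1, -4.4, -2.3]
finger_gap: -0.0
```

Call:
carry_out([
  [0,0.036,-0.017,0.0375],
  [0,0.074,-0.029,0.075],
  [0,0.114,-0.037,0.1125],
  [0,0.154,-0.04,0.15],
  [0,0.194,-0.038,0.1875],
  [0,0.233,-0.032,0.225],
  [0,0.272,-0.021,0.2625],
  [0,0.309,-0.006,0.3],
])

```text
time: 9.12
tcp_pos: [0.5711, 0.0051, 0.0635]
tcp_rot: [0.343, 0.617, -0.344, 0.618]
ft_force: [-2.1, -5.5, 1.4]
finger_gap: 0.0001
```

```bash
python3 look.py w5
```

```text
t 9.1167 tcp [0.5711 0.0051 0.0635] tool z yaw -58.2 r 0.0328 ang 151.6 F [-2.1 -5.5  1.4] q [ 0.36  0.44 -0.55  1.77  0.27  1.   -1.31]
M [[0.001, 0.85, 0.527], [-0.002, 0.527, -0.85], [-1.0, -0.001, 0.002]]
wrist yellow n 2268 world ang -55.5 clamp-rel -78.3
scene yellow n 130 world ang -57.7 clamp-rel -80.5
side yellow n 20 world ang -62.1 clamp-rel -84.9
```

Call:
carry_out([
  [0,0.036,-0.017,0.0375],
  [0,0.074,-0.029,0.075],
  [0,0.114,-0.037,0.1125],
  [0,0.154,-0.04,0.15],
  [0,0.154,-0.04,0.15],
])

```text
time: 9.68
tcp_pos: [0.5819, 0.0183, 0.0627]
tcp_rot: [0.477, 0.522, -0.477, 0.522]
ft_force: [-2.3, -1.1, 1.6]
finger_gap: -0.0003
```

Call:
carry_out([
  [0,-0.04,0,0],
  [-0.2,-0.04,0,0],
  [-0.5,-0.04,0,0],
  [-0.5,-0.04,0,0],
  [-0.5,0.36,0.6,0],
  [-0.5,0.36,0.6,0],
  [-0.5,0.36,0.6,0],
])

```text
time: 10.27
tcp_pos: [0.6258, -0.0453, 0.1127]
tcp_rot: [0.477, 0.521, -0.477, 0.523]
ft_force: [-0.4, -1.2, 0.1]
finger_gap: -0.0001
```

Call:
carry_out([
  [0,0,0,-0.25],
  [0,0,0,-0.25],
  [0,0,0,-0.25],
  [0,0,0,-0.25],
  [0,0,0,-0.25],
  [0,0,0,-0.25],
  [0,0,0,-0.25],
])

```text
time: 10.85
tcp_pos: [0.6233, -0.0384, 0.1127]
tcp_rot: [0.237, 0.666, -0.236, 0.667]
ft_force: [0.4, 0.2, -0.7]
finger_gap: 0.0
```

Call:
carry_out([
  [0,0,0,-0.25],
  [0,0,0,-0.25],
  [0,0,0,-0.25],
  [0,0,0,-0.25],
  [0,0,0,-0.25],
  [0,0,0,-0.25],
  [0,0,0,-0.25],
])

```text
time: 11.43
tcp_pos: [0.6233, -0.0385, 0.1127]
tcp_rot: [-0.037, 0.706, 0.037, 0.707]
ft_force: [-0.7, 0.5, -1.0]
finger_gap: 0.0002
```

Call:
carry_out([
  [0,0,0,-0.25],
  [0,0,0,-0.25],
  [0,0,0,-0.25],
  [0,0,0,-0.25],
  [0,0,0,-0.25],
  [0,0,0,-0.25],
  [0,0,0,-0.25],
])

```text
time: 12.02
tcp_pos: [0.6233, -0.0385, 0.1128]
tcp_rot: [-0.304, 0.638, 0.304, 0.639]
ft_force: [0.0, -0.2, 0.5]
finger_gap: -0.0001
```

Call:
carry_out([
  [0,0,0,-0.25],
  [0,0,0,-0.25],
  [0,0,0,-0.25],
  [0,0,0,-0.25],
  [0,0,0,-0.25],
  [0,0,0,-0.25],
  [0,0,0,-0.25],
  [0,0,0,-0.25],
])

```text
time: 12.68
tcp_pos: [0.6233, -0.0385, 0.1127]
tcp_rot: [0.524, -0.475, -0.524, -0.476]
ft_force: [-0.9, 0.3, -0.5]
finger_gap: 0.0003
```

```bash
python3 look.py w6
```

```text
t 12.6833 tcp [ 0.6233 -0.0385  0.1127] tool z yaw 95.6 r 0.0364 ang -50.3 F [-0.9  0.3 -0.5] q [ 0.72  0.66 -1.02  1.57  0.59  1.24  1.27]
M [[0.001, -0.995, -0.097], [0.001, -0.097, 0.995], [-1.0, -0.001, 0.001]]
wrist yellow n 1321 world ang -93.2 clamp-rel -116.0
scene yellow n 122 world ang -83.3 clamp-rel -106.1
side yellow n 18 world ang -94.3 clamp-rel -117.1
```

View pics/w6.png

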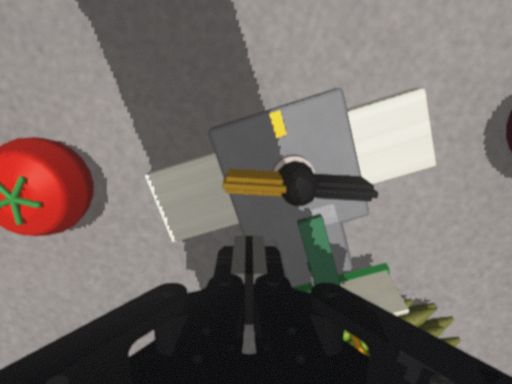

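Yellow (left, (228,182)) is about 70° short of the mark, and the finger is behind it, clear of the arm. Final stroke, ending in small steps against the stop.

Call:
carry_out([
  [0.2,0,0,0],
  [0.4,0,0,0],
  [0.5,0,0,0],
  [0.5,0.02,0,0],
  [0.5,0.045,0,0],
  [0.5,0.045,0,0],
])

```text
time: 13.33
tcp_pos: [0.6188, -0.0388, 0.0634]
tcp_rot: [0.523, -0.476, -0.522, -0.477]
ft_force: [0.1, -0.0, 0.2]
finger_gap: 0.0003
```

Call:
carry_out([
  [0,0.036,-0.017,0.0375],
  [0,0.074,-0.029,0.075],
  [0,0.114,-0.037,0.1125],
  [0,0.154,-0.04,0.15],
  [0,0.194,-0.038,0.1875],
  [0,0.233,-0.032,0.225],
  [0,0.272,-0.021,0.2625],
  [0,0.309,-0.006,0.3],
])

```text
time: 14.0
tcp_pos: [0.589, -0.0433, 0.0638]
tcp_rot: [-0.247, 0.662, 0.246, 0.664]
ft_force: [2.6, -2.9, -2.0]
finger_gap: 0.0001
```

Call:
carry_out([
  [0,0.018,-0.009,0.0188],
  [0,0.036,-0.017,0.0375],
  [0,0.055,-0.024,0.0563],
  [0,0.074,-0.029,0.075],
  [0,0.074,-0.029,0.075],
])

```text
time: 14.42
tcp_pos: [0.5815, -0.0393, 0.0636]
tcp_rot: [-0.169, 0.686, 0.168, 0.687]
ft_force: [-0.0, -2.9, 1.5]
finger_gap: -0.0002
```

```bash
python3 look.py w7
```

```text
t 14.4167 tcp [ 0.5815 -0.0393  0.0636] tool z yaw 27.5 r 0.0343 ang -122.7 F [-0.  -2.9  1.5] q [ 0.62  0.54 -0.79  1.73  0.44  1.05  0.16]
M [[0.002, -0.462, 0.887], [-0.002, 0.887, 0.462], [-1.0, -0.002, 0.001]]
wrist yellow n 2679 world ang -157.1 clamp-rel -179.9
scene yellow n 24 world ang -147.2 clamp-rel -170.0
side yellow n 64 world ang -155.3 clamp-rel -178.10000000000002
```

Call:
carry_out([
  [0,0.013,-0.006,0.013],
  [0,0.026,-0.012,0.026],
  [0,0.026,-0.012,0.026],
  [0,0.026,-0.012,0.026],
])

```text
time: 14.9
tcp_pos: [0.5794, -0.0374, 0.063]
tcp_rot: [-0.142, 0.692, 0.141, 0.693]
ft_force: [1.5, -3.9, 3.1]
finger_gap: 0.0004
```

Call:
carry_out([
  [0,0.01,0,0],
  [0,0.02,0,0],
  [0,0.02,0,0],
  [0,0.02,0,0],
])

```text
time: 15.23
tcp_pos: [0.5793, -0.0373, 0.063]
tcp_rot: [-0.142, 0.692, 0.14, 0.694]
ft_force: [5.6, -9.3, 1.4]
finger_gap: 0.0
```

The force climbs to 11 N with no further motion, so this looks like the stop. One firmer press, then back off, lift and check.

Call:
carry_out([
  [0,0.015,0,0],
  [0,0.03,0,0],
  [0,0.03,0,0],
  [0,0.03,0,0],
])

```text
time: 15.57
tcp_pos: [0.5791, -0.0371, 0.0631]
tcp_rot: [-0.142, 0.692, 0.138, 0.694]
ft_force: [10.1, -15.9, -1.1]
finger_gap: -0.0
```

Call:
carry_out([
  [0,-0.06,0,0],
  [0,-0.12,0,0],
  [0,-0.12,0,0],
  [-0.3,-0.12,0,0],
  [-0.7,-0.12,0,0],
  [-1,-0.12,0,0],
  [-1,-0.12,0,0],
  [-1,-0.12,0,0],
])

```text
time: 16.23
tcp_pos: [0.5821, -0.0424, 0.1639]
tcp_rot: [-0.142, 0.692, 0.142, 0.694]
ft_force: [-0.5, -1.3, -0.5]
finger_gap: -0.0003
```

```bash
python3 look.py w8; python3 - <<'E'
from h import *
s=state();p=cv2.imread("pics/w8.png");_,d=snapshot("wrist");X=cloud("wrist",p,d,s);C=np.array([.6,-.0105])
D=X[...,:2]-C;rr=np.hypot(D[...,0],D[...,1]);m=masks(p)
for nm in("yellow","black"):
    k=(m[nm]>0)&(d>0)&(rr<.048)&(rr>.015)&(X[...,2]>.058)&(X[...,2]<.07)
    v,u=np.nonzero(k);Q=ray(u,v,.066,s)[:,:2];a=Q.mean(0)-C;l=cv2.fitLine(Q.astype(np.float32),cv2.DIST_HUBER,0,.01,.01).ravel()
    print(nm,len(Q),"centroid dir clamp-rel",(np.degrees(np.arctan2(a[1],a[0]))-22.8)%360,"line",np.degrees(np.arctan2(l[1],l[0]))-22.8)
E
```

```text
t 16.2333 tcp [ 0.5821 -0.0424  0.1639] tool z yaw 23.1 r 0.0366 ang -119.4 F [-0.5 -1.3 -0.5] q [ 0.66  0.42 -0.83  1.65  0.33  1.22  0.16]
M [[0.003, -0.393, 0.92], [0.0, 0.92, 0.393], [-1.0, -0.001, 0.002]]
wrist yellow n 786 world ang -160.3 clamp-rel -183.10000000000002
scene yellow n 24 world ang -152.7 clamp-rel -175.5
side yellow n 59 world ang -165.9 clamp-rel -188.70000000000002
yellow 534 centroid dir clamp-rel 176.9626617879402 line 0.99695396<stdin>:6: RuntimeWarning: Mean of empty slice.
  ret = um.true_divide(
Traceback (most recent call last):
cv2.error: OpenCV(4.12.0) /io/opencv/modules/imgproc/src/linefit.cpp:50: error: (-215:Assertion failed) count > 0 in function 'fitLine2D_wods'
```

View pics/w8.png

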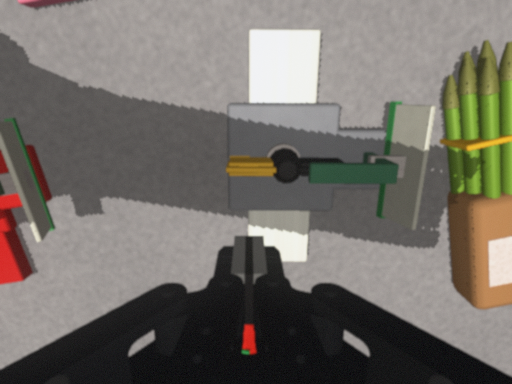

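The picture shows the yellow wing (228,166)–(275,166) lying over the mark, exactly opposite the green arm, with the black wing under the arm. The finger is well above everything. Handing in.

```bash
python3 -c "
from plant import *
print(state()['time'],state()['ft_force'].round(1));print(job_done())"
```

```text
16.4333 [-0.3 -0.2 -0.1]
the job is handed in; nothing more can be done
None
```

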